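# Pack the bottle cradle tight with spacers and hold the jaw shut

## Robot

A 6-joint arm with a two-finger parallel gripper is mounted at the origin on the work surface. World frame = base frame: x ahead of the robot, y to its left, z up, the work surface at z = 0. Lengths are in m, angles in rad, forces in N, time in s.
With the tool pointing down it reaches from about 0.25 to 0.775 m from the base axis. Payload 4 kg.
Tool frame: the origin (TCP) lies on the centre line of the jaws, within the pads' length; the fingertips stand 8 mm ahead of it and the grasp point (between the pads) lies 11 mm behind it; y points along the fingers, x is the direction in which the jaws open and shut, and the axes are right-handed (so a half turn about y gives the same grasp; the last joint's range is limited). The gripper opens to 94 mm and grips with 3 to 60 N. Pads are 16 mm wide; open, the fingers measure 119 mm over their backs; the gripper's body (75 mm by 177 mm) begins 78 mm behind the grasp point.
Start: joints at [-1.437, 0.087, 1.371, -0, 1.684, -0.103], TCP at [0.129, -0.535, 0.214] pointing down, gripper open.
Joint ranges: [-3.1, 3.1], [-0.76, 2.03], [0.27, 2.55], [-1.08, 4.22], [0.17, 2.65], [-2.57, 2.57]. Speed limits (rad/s): [2.79, 2.79, 3.14, 3.14, 3.14, 3.14].

## Interface

Orientations are given as [roll, pitch, yaw] about the fixed x, y, z axes, in that order (R = Rz(yaw) Ry(pitch) Rx(roll)).
In Python, from bench import robot gives the robot as it stands.
- The arm moves only by the tool step_arm, never from a script. Its argument "commands" is a list of rows, each an object with "xyz": the shift along the world's x, y, z in m, a list of three; "twist": the turn, a rotation vector about the world's x, y, z in degrees, a list of three. In form: [{"xyz": [tx, ty, tz], "twist": [ax, ay, az]}, ...]. A call has 1 to 12 rows; each row is the pose to reach, as a shift and turn from the pose commanded when the call began; what a row does not reach only later rows make up. A row lasts 1/12 s, in which the tool goes at most 41.7 mm and 7.16 degrees, less where a joint would pass 70% of its speed; a pose out of reach is approached as far as the arm can. A call with a gripper value outside its range is refused whole. "fingers" is the closure in counts, from 0 (fully open) to 255 (shut), set as the call begins (left out, the last holds). The fingers move at their own pace and stop on an object; the grip force is fixed at half the most. Time passes only in rows, so rows that repeat a pose let the fingers close. It gives the time, the measured TCP pose, the force and the opening at its end, in the units of the state.
- robot.get_obs(): the state, without advancing time (a new reading comes with each control period).
- robot.snapshot(name): name is "scene" or "top" or "wrist"; returns (picture, depth): 420x560x3 uint8, red, green, blue; 420x560 float32, m along the optical axis (not along the pixel's ray), 0 where there is no reading.
- robot.camera_info(name): a dict with "fx", "fy", "cx", "cy" (pixels), "k1" (the pictures are not rectified: a ray, as slopes to the right and down, at radius r is drawn at 1 + k1 r^2 times it, then the intrinsics apply), "R" (3x3) and "t" (3): a world point X has camera coordinates R X + t. Camera axes: x right, y down, z forward; pixel columns grow to the right and rows downward; lengths in m; the calibration is good to about 2 mm. A picture is of the moment at which its call begins: read the wrist's pose just before it. camera_info takes no time and is no camera call; for the wrist camera it gives the pose at the moment of the call.
- robot.close_job(): hands the job in, once; it reports no verdict.
The state is a dict: "time": time; "joint_positions": joint angles; "qvel": joint speeds; "joint_torque": joint torques, N m; "tool_pos": TCP position; "ee_rot": TCP orientation; "wrist_force": force on the tool from outside, world axes, zero at the start; "wrist_torque": the same for the moment, N m; "width": finger opening in m.
Only numpy, scipy, OpenCV 4.12 (cv2) and the standard library are available. Lean on these libraries where they do the work, as an engineer would, in place of code of your own. Each camera call takes 0.05 s, during which the arm holds its last target.

## Task

Pack the bottle cradle tight so that the bottles cannot rattle: stand spacers from the white tray in the gap between the sprung jaw and the bottle carriage, side by side, until the gap is filled closely enough for the jaw to close on them. Then push the jaw until you feel it clamp the stack against the carriage, firmly but without shoving the carriage along its rails, and finish while holding it pressed like that, since it springs open when let go. Spare spacers stay off the cradle, and the small amber bottle and the rubber teat standing on the tray must not be knocked over.

Things in the scene. Friction and masses are not known exactly. Their poses are not given: they have to be found in the camera images.
- cradle: Aluminium bottle cradle fixed to the table: a channel 340 mm long along its x, floor 12 mm above the table, 66 mm wide inside, side walls rising to 34 mm above the table and 7 mm thick. Origin: at table height on the centre line, under the face of the open jaw; x points from the jaw towards the carriage, z up.
- jaw: Steel jaw in the channel, like a spacer with a taller stem (top 84 mm above the channel floor; stem 24 mm wide in y, 20 thick in x, above a 40 mm high plate). Origin: bottom middle of its clamping face, on the channel floor; jaw and stem lie from x = -20 to 0 mm. Axes as cradle. Starts open; slides up to 30 mm along +x against a spring (3 N, rising to 6 N). Spring and rod lie behind it.
- carriage: Steel carriage with two amber bottles (90 mm above channel floor), on the jaw's +x side. Origin: bottom middle of its flat end plate (60 mm wide, 40 high) that faces the jaw, on the channel floor; axes as cradle. Gap = distance along x between this origin and the jaw's: 51 to 86 mm with the jaw open. Friction holds it up to about 45 N along x, then it slides.
- tray: Shallow white enamelled tray, fixed to the table, 260 (x) by 240 (y) mm, rim 14 mm high, inner floor 4 mm above the table; the spacers and a small amber bottle and a rubber teat stand on it. Origin: centre of the underside.
- spacer_a: One of four identical loose aluminium spacers (0.11 to 0.22 kg): a plate 20 mm thick (its x), 60 mm wide (its y) and 40 mm high, with a grip stem in the middle of its top, 24 mm wide (y), 20 mm thick (x), rising from 40 to 72 mm. Origin: centre of the underside, z up. It starts standing upright on the white tray; half a turn about z makes no difference.
- spacer_b: One of four identical loose aluminium spacers (0.11 to 0.22 kg): a plate 20 mm thick (its x), 60 mm wide (its y) and 40 mm high, with a grip stem in the middle of its top, 24 mm wide (y), 20 mm thick (x), rising from 40 to 72 mm. Origin: centre of the underside, z up. It starts standing upright on the white tray; half a turn about z makes no difference.
- spacer_c: One of four identical loose aluminium spacers (0.11 to 0.22 kg): a plate 20 mm thick (its x), 60 mm wide (its y) and 40 mm high, with a grip stem in the middle of its top, 24 mm wide (y), 20 mm thick (x), rising from 40 to 72 mm. Origin: centre of the underside, z up. It starts standing upright on the white tray; half a turn about z makes no difference.
- spacer_d: One of four identical loose aluminium spacers (0.11 to 0.22 kg): a plate 20 mm thick (its x), 60 mm wide (its y) and 40 mm high, with a grip stem in the middle of its top, 24 mm wide (y), 20 mm thick (x), rising from 40 to 72 mm. Origin: centre of the underside, z up. It starts standing upright on the white tray; half a turn about z makes no difference.
- vial_1: Small amber bottle with white cap, 30 mm across, 50 mm high, loose, on the tray among the spacers; leave standing. Origin: centre of the underside.
- teat: Black rubber teat, 28 mm across, 34 mm high, loose, on the tray among the spacers; leave standing. Origin: centre of the underside.
Mind the look-alikes: they are no part of the job. Leave any green look-alike of the spacer_d alone.

How it is judged:
On the way, in this order (a step that is already met when the one before it is completed fails the run):
1. a spacer stands in the gap (((x of spacer_a in the frame of cradle between 0.004 and 0.085 m and y of spacer_a in the frame of cradle between -0.008 and 0.008 m and z of spacer_a in the frame of cradle between 0.009 and 0.016 m and angle between spacer_a's own z axis and vertical below 0.12 rad and angle between the x axis of spacer_a and the x axis of cradle, either way round below 0.15 rad) or (x of spacer_b in the frame of cradle between 0.004 and 0.085 m and y of spacer_b in the frame of cradle between -0.008 and 0.008 m and z of spacer_b in the frame of cradle between 0.009 and 0.016 m and angle between spacer_b's own z axis and vertical below 0.12 rad and angle between the x axis of spacer_b and the x axis of cradle, either way round below 0.15 rad) or (x of spacer_c in the frame of cradle between 0.004 and 0.085 m and y of spacer_c in the frame of cradle between -0.008 and 0.008 m and z of spacer_c in the frame of cradle between 0.009 and 0.016 m and angle between spacer_c's own z axis and vertical below 0.12 rad and angle between the x axis of spacer_c and the x axis of cradle, either way round below 0.15 rad) or (x of spacer_d in the frame of cradle between 0.004 and 0.085 m and y of spacer_d in the frame of cradle between -0.008 and 0.008 m and z of spacer_d in the frame of cradle between 0.009 and 0.016 m and angle between spacer_d's own z axis and vertical below 0.12 rad and angle between the x axis of spacer_d and the x axis of cradle, either way round below 0.15 rad))), for 0.2 s.
2. the jaw clamps the stack against the carriage ((contact force between jaw and spacer_a above 4 N or contact force between jaw and spacer_b above 4 N or contact force between jaw and spacer_c above 4 N or contact force between jaw and spacer_d above 4 N) and (contact force between carriage and spacer_a above 4 N or contact force between carriage and spacer_b above 4 N or contact force between carriage and spacer_c above 4 N or contact force between carriage and spacer_d above 4 N)), for 0.3 s.
At the end, for the whole second after the job is handed in: Robot presses the jaw (over 3 N); jaw and carriage each bear on a spacer with over 4 N; every spacer stands in the gap (upright to 0.12 rad, square to 0.15 rad, within 8 mm of the centre line) or is over 120 mm from jaw and carriage; carriage within 5 mm of its start (all of step 2 and contact force between any of the fingers, the arm and jaw above 3 N and ((x of spacer_a in the frame of cradle between 0.004 and 0.085 m and y of spacer_a in the frame of cradle between -0.008 and 0.008 m and z of spacer_a in the frame of cradle between 0.009 and 0.016 m and angle between spacer_a's own z axis and vertical below 0.12 rad and angle between the x axis of spacer_a and the x axis of cradle, either way round below 0.15 rad) or (horizontal distance between spacer_a and jaw above 0.12 m and horizontal distance between spacer_a and carriage above 0.12 m)) and ((x of spacer_b in the frame of cradle between 0.004 and 0.085 m and y of spacer_b in the frame of cradle between -0.008 and 0.008 m and z of spacer_b in the frame of cradle between 0.009 and 0.016 m and angle between spacer_b's own z axis and vertical below 0.12 rad and angle between the x axis of spacer_b and the x axis of cradle, either way round below 0.15 rad) or (horizontal distance between spacer_b and jaw above 0.12 m and horizontal distance between spacer_b and carriage above 0.12 m)) and ((x of spacer_c in the frame of cradle between 0.004 and 0.085 m and y of spacer_c in the frame of cradle between -0.008 and 0.008 m and z of spacer_c in the frame of cradle between 0.009 and 0.016 m and angle between spacer_c's own z axis and vertical below 0.12 rad and angle between the x axis of spacer_c and the x axis of cradle, either way round below 0.15 rad) or (horizontal distance between spacer_c and jaw above 0.12 m and horizontal distance between spacer_c and carriage above 0.12 m)) and ((x of spacer_d in the frame of cradle between 0.004 and 0.085 m and y of spacer_d in the frame of cradle between -0.008 and 0.008 m and z of spacer_d in the frame of cradle between 0.009 and 0.016 m and angle between spacer_d's own z axis and vertical below 0.12 rad and angle between the x axis of spacer_d and the x axis of cradle, either way round below 0.15 rad) or (horizontal distance between spacer_d and jaw above 0.12 m and horizontal distance between spacer_d and carriage above 0.12 m)) and distance of carriage from where it was at the start of the episode below 0.005 m); the arm keeps its last pose, push and grip.
It fails at once if the carriage is shoved more than 5 mm along its rails (distance of carriage from where it was at the start of the episode above 0.005 m).
It fails at once if the small bottle or the teat on the tray is knocked over (angle between any of vial_1, teat's own z axis and vertical above 0.7 rad).
It also fails if it takes over 72 s, if anything falls off the work surface, if the arm or the gripper's body presses on something with over 40 N, if the wrist force passes 120 N, or if a joint passes its speed limit or range.

## Working session

There is one attempt and no reset: what is moved stays moved. The work goes in short steps, Python scripts to look and compute and a tool call to move; the robot and the scene stay as the last step left them, time stands still between calls to the robot, and variables do not carry over. Pictures are saved under pics/ and viewed, and the job is handed in when it is done.

Besides the shell and the picture viewer there is one more tool, called after "Request:" as name(argument=value, ...) on one line, values as JSON. step_arm: Moves the arm, as the interface text tells. Its arguments: {"type":"object","properties":{"commands":{"type":"array"},"fingers":{"type":"number"}},"required":["commands"]}

```bash
mkdir -p pics; ls
python3 - <<'E'
from bench import robot
import cv2,numpy as np
o=robot.get_obs()
print({k:np.round(v,3) for k,v in o.items()})
for n in ["scene","top"]:
    p,d=robot.snapshot(n); cv2.imwrite(f"pics/{n}0.png",p[:,:,::-1]); np.savez(f"{n}0.npz",p=p,d=d)
    i=robot.camera_info(n); print(n,i)
E
```

```text
pics
{'time': np.float64(0.0), 'joint_positions': array([-1.437,  0.088,  1.372,  0.   ,  1.684, -0.103]), 'qvel': array([ 0.001, -0.001, -0.001,  0.001, -0.001, -0.   ]), 'joint_torque': array([ 1.0000e-03, -3.4019e+01, -3.0243e+01,  7.2000e-02,  3.3000e-02,
       -0.0000e+00]), 'tool_pos': array([ 0.129, -0.534,  0.212]), 'ee_rot': array([-1.571,  0.002, -1.334]), 'wrist_force': array([ 0.319, -0.084,  0.799]), 'wrist_torque': array([-0.001, -0.025,  0.006]), 'width': np.float64(0.094)}
scene {'fx': 386.3721903215029, 'fy': 386.3721903215029, 'cx': 284.05000735993514, 'cy': 212.65626838103148, 'k1': -0.08866371545863332, 'R': array([[-0.75042881,  0.66067206, -0.01920993],
       [ 0.34879737,  0.37116163, -0.86056925],
       [-0.56142407, -0.65249634, -0.50897106]]), 't': array([ 0.46741245, -0.08967045,  0.92526679])}
top {'fx': 471.26760710778854, 'fy': 471.26760710778854, 'cx': 277.9447682053837, 'cy': 207.88365318303948, 'k1': -0.10458280210279818, 'R': array([[ 0.00596844, -0.99995032,  0.00798327],
       [-0.98568293, -0.00722817, -0.16845448],
       [ 0.16850381, -0.00686356, -0.98567711]]), 't': array([-0.13272865,  0.51168491,  0.89204001])}
```

View pics/scene0.png

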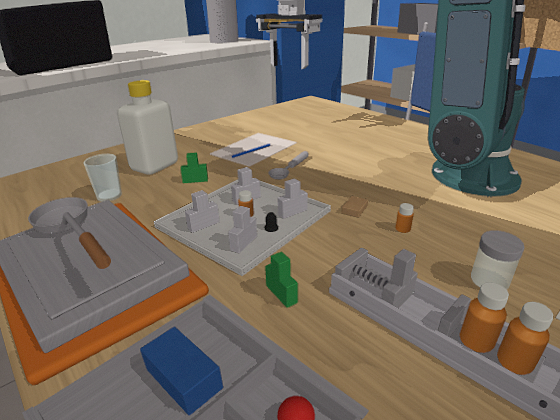

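View pics/top0.png

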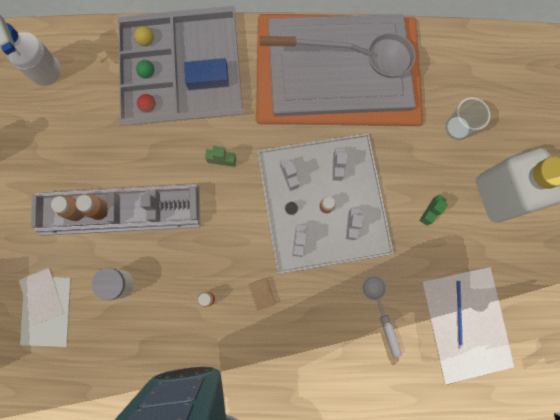

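```bash
cat > h.py <<'E'
import numpy as np,cv2
from bench import robot
def unproj(d,i):
    H,W=d.shape
    u,v=np.meshgrid(np.arange(W),np.arange(H))
    K=np.array([[i['fx'],0,i['cx']],[0,i['fy'],i['cy']],[0,0,1.]])
    pts=np.stack([u.ravel(),v.ravel()],1).astype(np.float64)[:,None]
    s=cv2.undistortPoints(pts,K,np.array([i['k1'],0,0,0,0.]))[:,0]
    c=np.column_stack([s,np.ones(len(s))])*d.ravel()[:,None]
    X=(c-i['t'])@i['R']
    X[d.ravel()<=0]=np.nan
    return X.reshape(H,W,3)
def proj(X,i):
    K=np.array([[i['fx'],0,i['cx']],[0,i['fy'],i['cy']],[0,0,1.]])
    return cv2.projectPoints(np.asarray(X,float).reshape(-1,1,3),cv2.Rodrigues(i['R'])[0],np.asarray(i['t'],float),K,np.array([i['k1'],0,0,0,0.]))[0][:,0]
E
python3 - <<'E'
from h import *
f=np.load('top0.npz');X=unproj(f['d'],robot.camera_info('top'))
P=X.reshape(-1,3); col=f['p'].reshape(-1,3)
z=X[...,2]
print('table z',np.nanmedian(z[240:330,420:440]), 'traybase',np.nanmedian(z[180:190,310:315]))
# spacer stem tops: z in .066-.082 , tray area
m=((z>.062)&(z<.09)).astype(np.uint8)
n,l,s,c=cv2.connectedComponentsWithStats(m)
for k in range(1,n):
    if s[k,4]>15:
        q=X[l==k]; print(k,s[k],np.round(q.mean(0),4),np.round(cv2.minAreaRect((q[:,:2]*1000).astype(np.float32)),1) if 0 else cv2.minAreaRect((q[:,:2]*1000).astype(np.float32)), np.round(col[(l==k).ravel()].mean(0)))
im=f['p'][:,:,::-1]
cv2.imwrite('pics/t1.png',cv2.resize(im[130:275,255:395],None,fx=4,fy=4,interpolation=cv2.INTER_CUBIC))
cv2.imwrite('pics/t2.png',cv2.resize(im[175:245,25:205],None,fx=4.4,fy=4.4,interpolation=cv2.INTER_CUBIC))
E
```

```text
table z 0.0010023284334424083 traybase 0.0047199379979626505
1 [364  32  52  45 897] [ 0.8415 -0.3657  0.0721] ((830.489501953125, -361.20635986328125), (98.63015747070312, 99.19340515136719), 36.75663757324219) [118. 113. 113.]
3 [ 16  45  34  30 301] [0.8108 0.3777 0.0762] ((814.3819580078125, 382.8488464355469), (34.03337860107422, 74.67234802246094), 44.30590057373047) [113. 106. 101.]
12 [453  98  38  36 531] [ 0.7022 -0.5213  0.0778] ((700.1604614257812, -520.0520629882812), (67.171875, 69.92625427246094), 14.310293197631836) [143. 140. 130.]
16 [212 146  14  12 132] [ 0.6194 -0.0107  0.0696] ((620.1353759765625, -10.41757869720459), (24.25900650024414, 21.04528045654297), 82.76787567138672) [ 87. 114.  74.]
17 [336 153  11  13 135] [ 0.6064 -0.2528  0.0735] ((607.0276489257812, -252.78367614746094), (19.77268409729004, 23.675827026367188), 87.10714721679688) [148. 143. 145.]
18 [283 161  14  16 143] [ 0.5861 -0.151   0.0735] ((587.1145629882812, -150.94664001464844), (24.393909454345703, 20.118465423583984), 21.608030319213867) [152. 147. 148.]
19 [485 165  30  54 371] [ 0.535
[... 605 characters left out ...]
728516) [120.  89.  67.]
23 [433 199  15  15 133] [ 0.5148 -0.4473  0.0699] ((515.1160278320312, -447.6197509765625), (19.7548770904541, 25.483020782470703), 56.96986770629883) [ 69. 113.  68.]
24 [351 214  12  14 146] [ 0.4843 -0.2803  0.0734] ((484.53460693359375, -281.04058837890625), (20.89357566833496, 24.28266716003418), 83.6232681274414) [152. 148. 149.]
25 [294 231  12  14 140] [ 0.4499 -0.1711  0.0738] ((450.4532470703125, -171.40805053710938), (20.16204833984375, 24.342336654663086), 83.93609619140625) [155. 151. 152.]
26 [ 91 267  35  34 898] [0.3595 0.1917 0.0756] ((359.4800720214844, 193.3914337158203), (60.89897155761719, 62.85903549194336), 48.389530181884766) [132. 127. 127.]
```

View pics/t1.png

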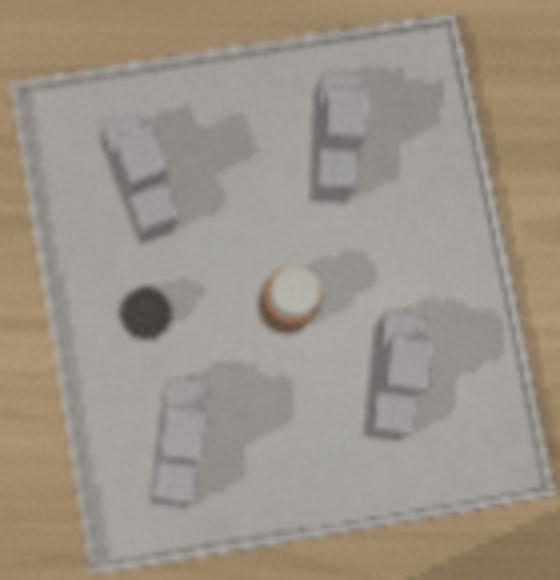

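View pics/t2.png

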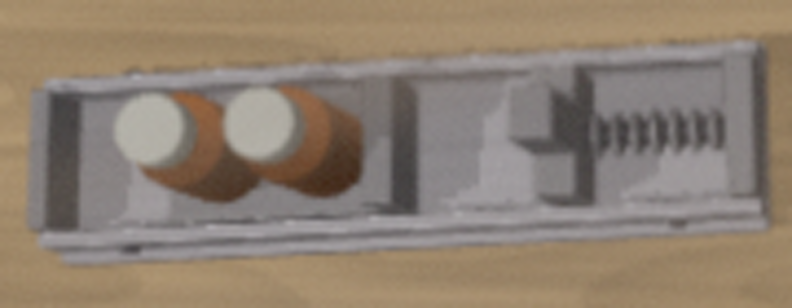

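Run:
```python
from h import *
from scipy.spatial.transform import Rotation as Ro
i=robot.camera_info('wrist');o=robot.get_obs()
T=Ro.from_euler('xyz',o['ee_rot']).as_matrix()
c=-i['R'].T@i['t']
print(i['fx'],i['cx'],i['cy'],i['k1']);print('cam in tool',T.T@(c-o['tool_pos']),'fwd in tool',T.T@i['R'][2],'right',T.T@i['R'][0])
print('fwd w',i['R'][2],c)
f=np.load('top0.npz');X=unproj(f['d'],robot.camera_info('top'));z=X[...,2]
# cradle walls: z in .028-.040 
Q=X[170:250,20:210].reshape(-1,3)
m=(Q[:,2]>.030)&(Q[:,2]<.037)
q=Q[m][:,:2]; r=cv2.minAreaRect((q*1000).astype(np.float32));print('walls',r)
for (u,v) in [(125,215),(113,205),(108,205),(120,200),(160,205)]: print(u,v,X[v,u])
```

```text
364.09117284249805 275.38013143347416 212.94887556579533 -0.001669605727599399
cam in tool [-0.00078618 -0.1712551   0.07598087] fwd in tool [ 7.92560013e-04  9.64735351e-01 -2.63220580e-01] right [ 9.99999624e-01 -6.72089220e-04  5.47721177e-04]
fwd w [-0.25595387 -0.06063741 -0.96478532] [ 0.20267235 -0.51593617  0.38370962]
walls ((512.9022827148438, 202.95236206054688), (81.01342010498047, 340.8762512207031), 3.57686448097229)
125 215 [0.50066095 0.18633361 0.01272567]
113 205 [0.51499463 0.20004295 0.04971309]
108 205 [0.5141024  0.20857163 0.05441824]
120 200 [0.53193052 0.19855018 0.01368891]
160 205 [0.51744004 0.10738302 0.03956018]
```

Request:
step_arm(commands=[{"xyz": [0.4,0.285,0.116],"twist": [0,0,80]},{"xyz": [0.4,0.285,0.116],"twist": [0,0,80]},{"xyz": [0.4,0.285,0.116],"twist": [0,0,80]},{"xyz": [0.4,0.285,0.116],"twist": [0,0,80]},{"xyz": [0.4,0.285,0.116],"twist": [0,0,80]},{"xyz": [0.4,0.285,0.116],"twist": [0,0,80]},{"xyz": [0.4,0.285,0.116],"twist": [0,0,80]},{"xyz": [0.4,0.285,0.116],"twist": [0,0,80]},{"xyz": [0.4,0.285,0.116],"twist": [0,0,80]},{"xyz": [0.4,0.285,0.116],"twist": [0,0,80]},{"xyz": [0.4,0.285,0.116],"twist": [0,0,80]},{"xyz": [0.4,0.285,0.116],"twist": [0,0,80]}], fingers=120)

```text
time: 1.1
tool_pos: [0.5266, -0.2506, 0.3284]
ee_rot: [-1.57, 0.001, 0.067]
wrist_force: [0.3, -1.0, 0.2]
width: 0.0497
```

Request:
step_arm(commands=[{"xyz": [0,0,0],"twist": [0,0,0]},{"xyz": [0,0,0],"twist": [0,0,0]},{"xyz": [0,0,0],"twist": [0,0,0]}])

```text
time: 1.35
tool_pos: [0.525, -0.2523, 0.3275]
ee_rot: [-1.57, 0.002, 0.062]
wrist_force: [0.2, 0.1, -1.3]
width: 0.0499
```

Run:
```python
from h import *
o=robot.get_obs();i=robot.camera_info('wrist')
print({k:np.round(o[k],4) for k in ['time','tool_pos','ee_rot','width','wrist_force','joint_positions']})
p,d=robot.snapshot('wrist'); cv2.imwrite("pics/w1.png",p[:,:,::-1]); np.savez("w1.npz",p=p,d=d,**{k:np.asarray(v) for k,v in i.items()})
```

```text
{'time': np.float64(1.35), 'tool_pos': array([ 0.525 , -0.2523,  0.3275]), 'ee_rot': array([-1.5703,  0.0017,  0.0623]), 'width': np.float64(0.0499), 'wrist_force': array([ 0.2392,  0.1435, -1.2659]), 'joint_positions': array([-5.4500e-01,  1.7020e-01,  1.0540e+00, -6.0000e-04,  1.9191e+00,
       -6.0750e-01])}
```

View pics/w1.png

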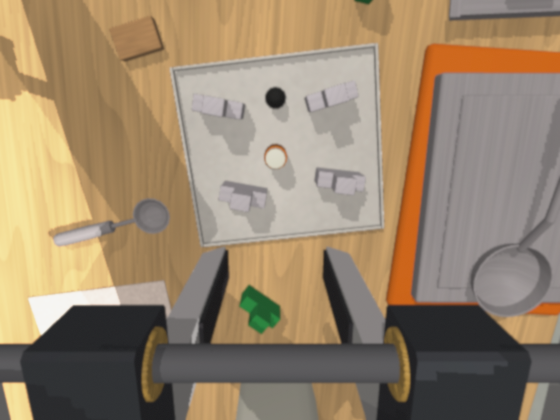

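```bash
cat > fit.py <<'E'
from h import *
def spacers(npz,zoff=0.0):
    f=np.load(npz);i={k:f[k] for k in ['fx','fy','cx','cy','k1','R','t']}
    i={k:(float(v) if v.ndim==0 else v) for k,v in i.items()}
    X=unproj(f['d'],i);z=X[...,2]
    g=f['p'].astype(int); gray=(g.max(2)-g.min(2)<30)
    return f,i,X,z,gray
E
python3 - <<'E'
from fit import *
f,i,X,z,gray=spacers('w1.npz')
print('tray z',np.nanmedian(z[130:140,220:240]))
stem=((z>.066)&(z<.09)&gray).astype(np.uint8); stem[250:]=0
n,l,s,c=cv2.connectedComponentsWithStats(stem)
pl=((z>.038)&(z<.09)&gray)
for k in range(1,n):
    if s[k,4]<60: continue
    q=X[l==k];ct=q[:,:2].mean(0)
    if not(-.35<ct[1]<-.1 and .4<ct[0]<.68): continue
    rs=cv2.minAreaRect((q[:,:2]*1000).astype(np.float32))
    m=pl&(np.hypot(X[...,0]-ct[0],X[...,1]-ct[1])<.037)
    w=X[m];rp=cv2.minAreaRect((w[:,:2]*1000).astype(np.float32))
    sh=w[(w[:,2]<.05)]
    # PCA of top surfaces
    print('px',c[k].round(),'stem',np.round(ct,4),'z',np.median(q[:,2]).round(4),[np.round(a,1) for a in rs],'plate',[np.round(a,1) for a in rp])
E
```

```text
tray z 0.003771026394754643
px [336.  94.] stem [ 0.585  -0.1507] z 0.0737 [array([ 585.5, -150.6]), array([24. , 19.8]), np.float64(21.2)] plate [array([ 585.6, -150.5]), array([60.2, 19.9]), np.float64(21.0)]
px [213. 105.] stem [ 0.449  -0.1709] z 0.0737 [array([ 448.6, -171. ]), array([19.9, 24.1]), np.float64(82.8)] plate [array([ 448.6, -171. ]), array([20. , 60.1]), np.float64(83.1)]
px [345. 185.] stem [ 0.6068 -0.2516] z 0.0738 [array([ 607.4, -252.2]), array([20.3, 24.2]), np.float64(87.5)] plate [array([ 607.4, -252.1]), array([20.3, 60. ]), np.float64(87.4)]
px [240. 201.] stem [ 0.4835 -0.2793] z 0.0739 [array([ 483.3, -280.1]), array([20.8, 23.8]), np.float64(83.4)] plate [array([ 483.2, -280.1]), array([20.7, 59.9]), np.float64(83.1)]
```

Request:
step_arm(commands=[{"xyz": [-0.01,0.4,-0.06],"twist": [0,0,0]},{"xyz": [-0.01,0.4,-0.06],"twist": [0,0,0]},{"xyz": [-0.01,0.4,-0.06],"twist": [0,0,0]},{"xyz": [-0.01,0.4,-0.06],"twist": [0,0,0]},{"xyz": [-0.01,0.4,-0.06],"twist": [0,0,0]},{"xyz": [-0.01,0.4,-0.06],"twist": [0,0,0]},{"xyz": [-0.01,0.4,-0.06],"twist": [0,0,0]},{"xyz": [-0.01,0.4,-0.06],"twist": [0,0,0]},{"xyz": [-0.01,0.4,-0.06],"twist": [0,0,0]},{"xyz": [-0.01,0.4,-0.06],"twist": [0,0,0]},{"xyz": [-0.01,0.4,-0.06],"twist": [0,0,0]},{"xyz": [-0.01,0.4,-0.06],"twist": [0,0,0]}])

```text
time: 2.4
tool_pos: [0.5146, 0.1473, 0.2677]
ee_rot: [-1.572, 0.001, 0.063]
wrist_force: [0.9, -0.3, 1.1]
width: 0.0494
```

Request:
step_arm(commands=[{"xyz": [0,0,0],"twist": [0,0,0]},{"xyz": [0,0,0],"twist": [0,0,0]},{"xyz": [0,0,0],"twist": [0,0,0]}])

```text
time: 2.65
tool_pos: [0.5157, 0.1458, 0.2689]
ee_rot: [-1.571, -0.001, 0.059]
wrist_force: [0.1, 0.7, 0.4]
width: 0.0496
```

```bash
cat > snap.py <<'E'
from h import *
import sys
n=sys.argv[1]
o=robot.get_obs();i=robot.camera_info('wrist')
print({k:np.round(o[k],4) for k in ['time','tool_pos','ee_rot','width','wrist_force']})
p,d=robot.snapshot('wrist'); cv2.imwrite(f"pics/{n}.png",p[:,:,::-1]); np.savez(f"{n}.npz",p=p,d=d,**{k:np.asarray(v) for k,v in i.items()})
E
python3 snap.py w2
```

```text
{'time': np.float64(2.65), 'tool_pos': array([0.5157, 0.1458, 0.2689]), 'ee_rot': array([-1.5711e+00, -9.0000e-04,  5.9100e-02]), 'width': np.float64(0.0496), 'wrist_force': array([0.1078, 0.7467, 0.3971])}
```

View pics/w2.png

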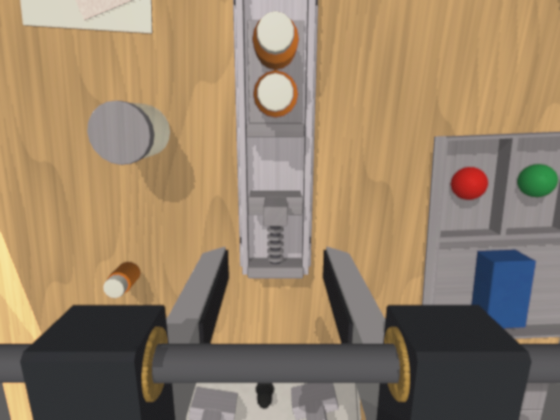

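Run:
```python
from fit import *
f,i,X,z,gray=spacers('w2.npz')
r=X[:285,225:330].reshape(-1,3); r=r[~np.isnan(r).any(1)]
m=(r[:,2]>.029)&(r[:,2]<.037)
rect=cv2.minAreaRect((r[m][:,:2]*1000).astype(np.float32));print('walls',rect, np.median(r[m][:,2]))
for a in [3.0,3.4,3.8,]:
    pass
# direction: fit inner/outer wall lines by PCA on each side
a=np.deg2rad(3.4)
for it in range(4):
    ex=np.array([-np.sin(a),np.cos(a)]);ey=np.array([-np.cos(a),-np.sin(a)])
    uv=r[:,:2]@np.column_stack([ex,ey])
    w=m&True
    mid=(uv[w,1].min()+uv[w,1].max())/2
    da=[]
    for s in (1,-1):
        q=w&((uv[:,1]-mid)*s>.031)&((uv[:,1]-mid)*s<.042)
        p=np.polyfit(uv[q,0],uv[q,1],1);da.append(p[0])
    print(np.rad2deg(a),da,mid)
    a+=np.mean(da)
ex=np.array([-np.sin(a),np.cos(a)]);ey=np.array([-np.cos(a),-np.sin(a)])
uv=r[:,:2]@np.column_stack([ex,ey])
q=[np.percentile(uv[m,1],p) for p in(0.5,99.5)];print('y ext',q,'mid',np.mean(q))
mid=np.mean(q)
# profile along x at y near +-20 (plates) and 0
for lo,hi in [(-.027,-.016),(.016,.027),(-.008,.008)]:
    s=(uv[:,1]-mid>lo)&(uv[:,1]-mid<hi)
    xs=uv[s,0];zs=r[s,2]
    b=np.arange(xs.min(),xs.max(),.002)
    print(lo,[(round(float(x)*1000),round(float(np.max(zs[(xs>=x)&(xs<x+.002)]))*1000)) for x in b if ((xs>=x)&(xs<x+.002)).any()])
# carriage plate top & jaw plate top z~52mm
for lo,hi in[(.03,.06),(.066,.11)]:
    pass
s=(r[:,2]>.046)&(r[:,2]<.054)&(abs(uv[:,1]-mid)<.032)
t=np.sort(uv[s,0]);print('z~50 x hist',np.histogram(t,bins=np.arange(.05,.24,.004)))
s=(r[:,2]>.088)&(r[:,2]<.1)&(abs(uv[:,1]-mid)<.02)&(uv[:,0]<.13)
print('jaw stem top',cv2.minAreaRect((uv[s]*1000).astype(np.float32)),np.median(r[s,2]))
print('ex',ex,'ey',ey)
```

```text
walls ((512.7318725585938, 184.52362060546875), (80.20474243164062, 297.5271911621094), 3.3746941089630127) 0.03385067565453407
3.4 [np.float64(-0.0004165307290722902), np.float64(-8.53651736716183e-05)] -0.5227642503134519
3.385621741508933 [np.float64(-0.000165734949338489), np.float64(0.00016542968706053388)] -0.5227304622981795
3.385612996388847 [np.float64(-0.00016558241077049146), np.float64(0.00016558222508683847)] -0.5227304417376728
3.3856129910694026 [np.float64(-0.00016558231798390874), np.float64(0.00016558231787699933)] -0.5227304417251664
y ext [np.float64(-0.5626257471885047), np.float64(-0.48281120129734467)] mid -0.5227184742429247
-0.027 [(-27, 2), (-25, 1), (-23, 2), (-21, 2), (-19, 1), (-17, 1), (5, 47), (7, 47), (9, 47), (11, 47), (13, 47), (15, 47), (17, 47), (19, 14), (21, 13), (23, 13), (25, 13), (27, 14), (29, 13), (31, 13), (33, 14), (35, 13), (37, 14), (39, 14), (41, 13), (43, 13), (45, 13), (47, 14), (49, 13), (51, 13), (53, 13), (55, 13), (57, 13), (59, 13), (61, 14), (63, 13), (65, 13), (67, 13), (69, 13), (71, 13), (73, 13), (85, 54), (87, 53), (89, 54)
[... 4548 characters left out ...]
 0,
         0,   0,   0,  56, 227, 228, 228,  57,   0,   0,   0,   0,   0,
         0,   0,   0,   0,   0,   0,   0,   2]), array([0.05 , 0.054, 0.058, 0.062, 0.066, 0.07 , 0.074, 0.078, 0.082,
       0.086, 0.09 , 0.094, 0.098, 0.102, 0.106, 0.11 , 0.114, 0.118,
       0.122, 0.126, 0.13 , 0.134, 0.138, 0.142, 0.146, 0.15 , 0.154,
       0.158, 0.162, 0.166, 0.17 , 0.174, 0.178, 0.182, 0.186, 0.19 ,
       0.194, 0.198, 0.202, 0.206, 0.21 , 0.214, 0.218, 0.222, 0.226,
       0.23 , 0.234, 0.238]))
jaw stem top ((94.62092590332031, -522.6301879882812), (20.473237991333008, 23.962797164916992), 0.41264018416404724) 0.09378530593887323
ex [-0.05905571  0.99825469] ey [-0.99825469 -0.05905571]
```

Request:
step_arm(commands=[{"xyz": [-0.067,-0.318,-0.13],"twist": [0,0,-10.5]},{"xyz": [-0.067,-0.318,-0.13],"twist": [0,0,-10.5]},{"xyz": [-0.067,-0.318,-0.13],"twist": [0,0,-10.5]},{"xyz": [-0.067,-0.318,-0.13],"twist": [0,0,-10.5]},{"xyz": [-0.067,-0.318,-0.13],"twist": [0,0,-10.5]},{"xyz": [-0.067,-0.318,-0.13],"twist": [0,0,-10.5]},{"xyz": [-0.067,-0.318,-0.13],"twist": [0,0,-10.5]},{"xyz": [-0.067,-0.318,-0.13],"twist": [0,0,-10.5]},{"xyz": [-0.067,-0.318,-0.13],"twist": [0,0,-10.5]},{"xyz": [-0.067,-0.318,-0.13],"twist": [0,0,-10.5]},{"xyz": [-0.067,-0.318,-0.13],"twist": [0,0,-10.5]},{"xyz": [-0.067,-0.318,-0.13],"twist": [0,0,-10.5]}])

```text
time: 3.7
tool_pos: [0.4487, -0.1702, 0.1392]
ee_rot: [-1.571, -0.001, -0.122]
wrist_force: [0.1, -0.3, 0.3]
width: 0.0496
```

Request:
step_arm(commands=[{"xyz": [0,0,0],"twist": [0,0,0]},{"xyz": [0,0,0],"twist": [0,0,0]},{"xyz": [0,0,0],"twist": [0,0,0]}])

```text
time: 3.95
tool_pos: [0.4489, -0.1695, 0.1391]
ee_rot: [-1.571, -0.001, -0.119]
wrist_force: [-0.7, 0.4, 0.5]
width: 0.0499
```

```bash
python3 snap.py w3
python3 - <<'E'
from fit import *
f,i,X,z,gray=spacers('w3.npz')
for u,v in [(278,270),(278,300),(278,240)]: print(X[v,u])
E
```

```text
{'time': np.float64(3.95), 'tool_pos': array([ 0.4489, -0.1695,  0.1391]), 'ee_rot': array([-1.5711e+00, -1.4000e-03, -1.1910e-01]), 'width': np.float64(0.0499), 'wrist_force': array([-0.7093,  0.3642,  0.4691])}
[ 0.44362606 -0.23022386  0.00353525]
[ 0.44006426 -0.26064759  0.00311857]
[ 0.44930476 -0.17632689  0.07435397]
```

View pics/w3.png

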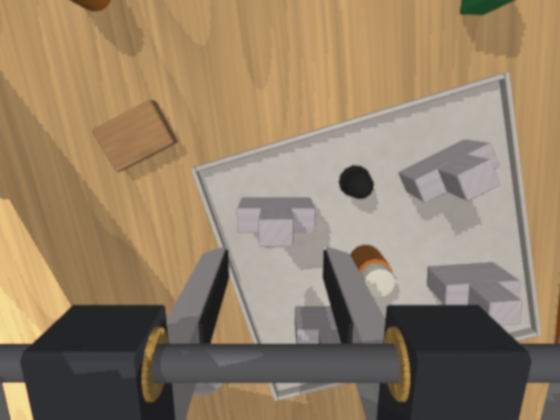

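```bash
cat > m.py <<'E'
from fit import *
def stem(npz,lo=.066,hi=.09,guess=None,rad=.03,mask=None):
    f,i,X,z,gray=spacers(npz)
    m=(z>lo)&(z<hi)&gray
    if guess is not None: m&=np.hypot(X[...,0]-guess[0],X[...,1]-guess[1])<rad
    n,l,s,c=cv2.connectedComponentsWithStats(m.astype(np.uint8))
    k=1+np.argmax(s[1:,4]); q=X[l==k]
    return cv2.minAreaRect((q[:,:2]*1000).astype(np.float32)),np.median(q[:,2]),c[k]
E
python3 -c "
from m import *
print(stem('w3.npz',guess=(.4486,-.171)))"
```

```text
(((448.67877197265625, -170.65489196777344), (20.09337043762207, 23.6396484375), 83.12684631347656), np.float64(0.07379505481862211), array([275.92994242, 230.54990403]))
```

Request:
step_arm(commands=[{"xyz": [0,-0.001,-0.02],"twist": [0,0,0]},{"xyz": [0,-0.001,-0.045],"twist": [0,0,0]},{"xyz": [0,-0.001,-0.065],"twist": [0,0,0]},{"xyz": [0,-0.001,-0.076],"twist": [0,0,0]},{"xyz": [0,-0.001,-0.082],"twist": [0,0,0]},{"xyz": [0,-0.001,-0.082],"twist": [0,0,0]}])

```text
time: 4.5
tool_pos: [0.4477, -0.1707, 0.0553]
ee_rot: [-1.57, 0.002, -0.12]
wrist_force: [0.1, -0.1, -0.1]
width: 0.05
```

Request:
step_arm(commands=[{"xyz": [0,0,0],"twist": [0,0,0]},{"xyz": [0,0,0],"twist": [0,0,0]},{"xyz": [0,0,0],"twist": [0,0,0]},{"xyz": [0,0,0],"twist": [0,0,0]},{"xyz": [0,0,0],"twist": [0,0,0]},{"xyz": [0,0,0],"twist": [0,0,0]}], fingers=200)

```text
time: 5.0
tool_pos: [0.449, -0.1717, 0.0574]
ee_rot: [-1.571, -0.002, -0.121]
wrist_force: [-0.2, -0.0, 2.8]
width: 0.024
```

Request:
step_arm(commands=[{"xyz": [0,0,0.03],"twist": [0,0,0]},{"xyz": [0,0,0.07],"twist": [0,0,0]},{"xyz": [0.01,0.04,0.1],"twist": [0,0,3]},{"xyz": [0.02,0.075,0.125],"twist": [0,0,10.3]},{"xyz": [0.03,0.115,0.125],"twist": [0,0,10.3]},{"xyz": [0.04,0.155,0.125],"twist": [0,0,10.3]},{"xyz": [0.05,0.195,0.125],"twist": [0,0,10.3]},{"xyz": [0.055,0.235,0.125],"twist": [0,0,10.3]},{"xyz": [0.06,0.275,0.125],"twist": [0,0,10.3]},{"xyz": [0.064,0.31,0.125],"twist": [0,0,10.3]},{"xyz": [0.064,0.34,0.125],"twist": [0,0,10.3]},{"xyz": [0.064,0.356,0.125],"twist": [0,0,10.3]}], fingers=230)

```text
time: 6.0
tool_pos: [0.5114, 0.1884, 0.1803]
ee_rot: [-1.57, 0.002, 0.063]
wrist_force: [0.3, 0.1, -1.9]
width: 0.0234
```

Request:
step_arm(commands=[{"xyz": [0,0,0],"twist": [0,0,0]},{"xyz": [0,0,0],"twist": [0,0,0]},{"xyz": [0,0,0],"twist": [0,0,0]}])

```text
time: 6.25
tool_pos: [0.5121, 0.1838, 0.1808]
ee_rot: [-1.572, 0.001, 0.058]
wrist_force: [-0.8, -0.5, -1.4]
width: 0.0234
```

```bash
python3 snap.py w4
```

```text
{'time': np.float64(6.25), 'tool_pos': array([0.5121, 0.1838, 0.1808]), 'ee_rot': array([-1.5719e+00,  1.1000e-03,  5.8300e-02]), 'width': np.float64(0.0234), 'wrist_force': array([-0.8462, -0.529 , -1.3909])}
```

View pics/w4.png

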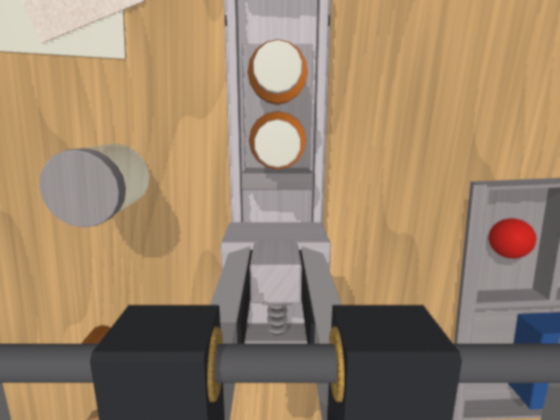

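```bash
cat > held.py <<'E'
from fit import *
import sys
f,i,X,z,gray=spacers(sys.argv[1]); zb=float(sys.argv[2])
cr=np.deg2rad(3.386);ex=np.array([-np.sin(cr),np.cos(cr)]);ey=np.array([-np.cos(cr),-np.sin(cr)]);v0=-.52272
U=X[...,:2]@ex;V=X[...,:2]@ey-v0
win=np.zeros(z.shape,bool);win[215:345,200:350]=1
m=win&(z>zb+.030)&(z<zb+.085)&(U>.11)&(U<.21)
top=m&(z>zb+.065)
sh=m&(z<zb+.043)&(z>zb+.034)
print('hist z',np.histogram(z[m],bins=np.arange(zb+.03,zb+.085,.004)))
for n,a in (('stem',top),('plate',sh)):
    if a.sum()>30:
        q=np.column_stack([U[a],V[a]])*1000
        print(n,a.sum(),'u',np.percentile(q[:,0],[0.5,99.5]).round(1),'v',np.percentile(q[:,1],[.5,99.5]).round(1),'z',np.median(z[a]).round(4),[np.round(t,1) for t in cv2.minAreaRect(q.astype(np.float32))])
# cradle re-measure
w=(z>.029)&(z<.037)&(abs(V)<.06)&(U>.12)
for s in(1,-1):
    a=w&(V*s>.02);print('wall',s,np.percentile(V[a]*1000,[1,99]).round(1),np.polyfit(U[a],V[a],1)[0].round(4))
c=(z>.047)&(z<.056)&(abs(V)<.03)&(U>.15)&(U<.2)
print('carriage plate u',np.percentile(U[c],[.5,99.5]).round(4))
E
python3 held.py w4.npz .127
```

```text
hist z (array([ 265,  250,  837,  127,  181,  228,  278,  311,  324,  954, 1582,
        259,  264]), array([0.157, 0.161, 0.165, 0.169, 0.173, 0.177, 0.181, 0.185, 0.189,
       0.193, 0.197, 0.201, 0.205, 0.209]))
stem 3370 u [144.3 164.1] v [-22.2  24.7] z 0.1975 [array([154. ,   1.2]), array([20.6, 48.1]), np.float64(0.2)]
plate 1118 u [149.4 164.2] v [-28.4  31.2] z 0.1668 [array([156.5,   1.4]), array([16. , 60.2]), np.float64(0.2)]
wall 1 [32.9 40. ] 0.001
wall -1 [-39.8 -32.8] -0.0018
carriage plate u [0.1696 0.183 ]
```

Request:
step_arm(commands=[{"xyz": [0.0013,0,-0.025],"twist": [0,0,0]},{"xyz": [0.0013,0,-0.055],"twist": [0,0,0]},{"xyz": [0.0013,0,-0.075],"twist": [0,0,0]},{"xyz": [0.0013,0,-0.085],"twist": [0,0,0]},{"xyz": [0.0013,0,-0.085],"twist": [0,0,0]},{"xyz": [0.0013,0,-0.085],"twist": [0,0,0]},{"xyz": [0.0013,0,-0.085],"twist": [0,0,0]}])

```text
time: 6.88
tool_pos: [0.5149, 0.1845, 0.0984]
ee_rot: [-1.57, -0.003, 0.058]
wrist_force: [0.1, 0.7, -2.0]
width: 0.024
```

```bash
python3 snap.py w5; python3 held.py w5.npz .042
```

```text
{'time': np.float64(6.8833), 'tool_pos': array([0.5149, 0.1845, 0.0984]), 'ee_rot': array([-1.5702, -0.0034,  0.058 ]), 'width': np.float64(0.024), 'wrist_force': array([ 0.1301,  0.7268, -2.0049])}
hist z (array([ 238,  248,  372,  688,  139,  195,  260,  287,  305,  337, 2221,
        275,  279]), array([0.072, 0.076, 0.08 , 0.084, 0.088, 0.092, 0.096, 0.1  , 0.104,
       0.108, 0.112, 0.116, 0.12 , 0.124]))
stem 3386 u [144.7 164.7] v [-25.1  21.9] z 0.1149 [array([154.6,  -1.6]), array([20.9, 48.1]), np.float64(0.7)]
plate 1000 u [150.2 164.9] v [-31.5  28.1] z 0.0835 [array([156.9,  -1.6]), array([16.3, 60. ]), np.float64(0.5)]
wall 1 [27.8 40. ] -0.003
wall -1 [-39.8 -27.1] -0.002
carriage plate u [0.164 0.183]
```

View pics/w5.png

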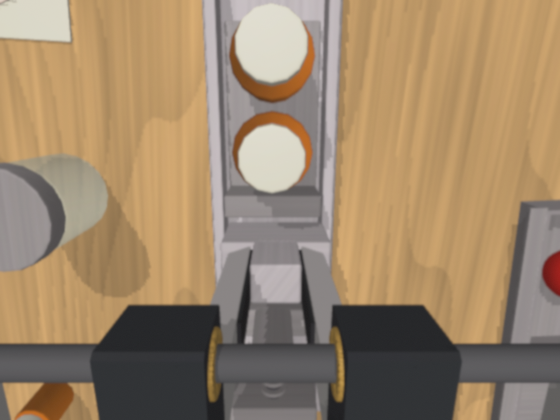

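Request:
step_arm(commands=[{"xyz": [0,0,0],"twist": [0,0,0]},{"xyz": [0,0,0],"twist": [0,0,0]},{"xyz": [0,0,0],"twist": [0,0,0]},{"xyz": [0,0,0],"twist": [0,0,0]}])

```text
time: 7.27
tool_pos: [0.5139, 0.1848, 0.0969]
ee_rot: [-1.571, -0.001, 0.059]
wrist_force: [-0.4, 0.2, -2.1]
width: 0.024
```

```bash
python3 snap.py w6; python3 held.py w6.npz .042;python3 snap.py w7; python3 held.py w7.npz .042
```

```text
{'time': np.float64(7.2667), 'tool_pos': array([0.5139, 0.1848, 0.0969]), 'ee_rot': array([-1.5707e+00, -1.0000e-03,  5.8900e-02]), 'width': np.float64(0.024), 'wrist_force': array([-0.4216,  0.2094, -2.1337])}
hist z (array([ 244,  249,  785,  217,  155,  221,  287,  286,  310,  374, 2204,
        239,  262]), array([0.072, 0.076, 0.08 , 0.084, 0.088, 0.092, 0.096, 0.1  , 0.104,
       0.108, 0.112, 0.116, 0.12 , 0.124]))
stem 3389 u [145.3 165.1] v [-24.  23.] z 0.1135 [array([155. ,  -0.5]), array([48.1, 20.7]), np.float64(89.7)]
plate 1162 u [150.6 165.2] v [-30.3  29.2] z 0.0828 [array([157.5,  -0.5]), array([15.9, 59.9]), np.float64(0.2)]
wall 1 [27.4 40. ] -0.0029
wall -1 [-39.8 -28.4] 0.0016
carriage plate u [0.1644 0.183 ]
{'time': np.float64(7.3167), 'tool_pos': array([0.5138, 0.1848, 0.0968]), 'ee_rot': array([-1.5707e+00, -6.0000e-04,  5.8900e-02]), 'width': np.float64(0.0239), 'wrist_force': array([ 0.4793,  0.4549, -2.2151])}
hist z (array([ 242,  249,  846,  154,  161,  222,  269,  302,  318,  404, 2162,
        243,  260]), array([0.072, 0.076, 0.08 , 0.084, 0.088, 0.092, 0.096, 0.1  , 0.104,
       0.108, 0.112, 0.116, 0.12 , 0.124]))
stem 3380 u [145.2 165.1] v [-23.8  23.1] z 0.1134 [array([154.9,  -0.3]), array([48.3, 20.9]), np.float64(89.4)]
plate 1157 u [150.6 165.2] v [-30.2  29.3] z 0.0826 [array([157.5,  -0.4]), array([60.1, 15.8]), np.float64(89.7)]
wall 1 [27.3 40. ] -0.003
wall -1 [-39.8 -26.5] 0.0011
carriage plate u [0.1644 0.183 ]
```

Request:
step_arm(commands=[{"xyz": [0,-0.001,-0.01],"twist": [0,0,0]},{"xyz": [0,-0.001,-0.02],"twist": [0,0,0]},{"xyz": [0,-0.001,-0.027],"twist": [0,0,0]},{"xyz": [0,-0.001,-0.029],"twist": [0,0,0]},{"xyz": [0,-0.001,-0.03],"twist": [0,0,0]},{"xyz": [0,-0.001,-0.03],"twist": [0,0,0]},{"xyz": [0,-0.001,-0.031],"twist": [0,0,0]},{"xyz": [0,-0.001,-0.031],"twist": [0,0,0]},{"xyz": [0,-0.001,-0.031],"twist": [0,0,0]}])

```text
time: 8.12
tool_pos: [0.5138, 0.1838, 0.0655]
ee_rot: [-1.571, -0.001, 0.059]
wrist_force: [-0.1, -0.6, -2.1]
width: 0.0237
```

```bash
python3 snap.py w8; python3 held.py w8.npz .011
```

```text
{'time': np.float64(8.1167), 'tool_pos': array([0.5138, 0.1838, 0.0655]), 'ee_rot': array([-1.5707e+00, -6.0000e-04,  5.8800e-02]), 'width': np.float64(0.0237), 'wrist_force': array([-0.0529, -0.5662, -2.05  ])}
hist z (array([ 244,  247, 2652,  237,  165,  221,  280,  300,  327,  430, 2121,
        246,  258]), array([0.041, 0.045, 0.049, 0.053, 0.057, 0.061, 0.065, 0.069, 0.073,
       0.077, 0.081, 0.085, 0.089, 0.093]))
stem 3391 u [144.1 164. ] v [-23.9  23. ] z 0.0821 [array([153.9,  -0.5]), array([20.7, 48.1]), np.float64(0.2)]
plate 3050 u [151.  178.8] v [-29.9  29.5] z 0.0519 [array([ 1.636e+02, -1.000e-01]), array([30.8, 60.6]), np.float64(0.1)]
wall 1 [25.3 40. ] 0.0011
wall -1 [-39.7 -25.2] -0.0004
carriage plate u [0.1521 0.183 ]
```

Request:
step_arm(commands=[{"xyz": [0,0,-0.001],"twist": [0,0,0]},{"xyz": [0,0,-0.001],"twist": [0,0,0]},{"xyz": [0,0,-0.001],"twist": [0,0,0]}])

```text
time: 8.42
tool_pos: [0.5138, 0.1837, 0.0655]
ee_rot: [-1.571, -0.001, 0.059]
wrist_force: [-1.9, -0.3, 4.5]
width: 0.0243
```

Request:
step_arm(commands=[{"xyz": [0,0,-0.001],"twist": [0,0,0]},{"xyz": [0,0,-0.001],"twist": [0,0,0]},{"xyz": [0,0,-0.001],"twist": [0,0,0]}])

```text
time: 8.67
tool_pos: [0.5139, 0.1838, 0.0654]
ee_rot: [-1.571, -0.001, 0.059]
wrist_force: [-3.4, -1.0, 8.9]
width: 0.0239
```

Request:
step_arm(commands=[{"xyz": [0,0,0.001],"twist": [0,0,0]},{"xyz": [0,0,0.001],"twist": [0,0,0]},{"xyz": [0,0,0.001],"twist": [0,0,0]},{"xyz": [0,0,0.02],"twist": [0,0,0]},{"xyz": [0,0,0.05],"twist": [0,0,0]},{"xyz": [0,0,0.08],"twist": [0,0,0]}], fingers=120)

```text
time: 9.17
tool_pos: [0.5126, 0.1834, 0.1423]
ee_rot: [-1.572, 0.004, 0.059]
wrist_force: [0.2, 0.3, -0.5]
width: 0.0497
```

```bash
python3 snap.py w9; python3 -c "
from m import *
print(stem('w9.npz',lo=.074,hi=.092,guess=(.514,.184)))"; python3 held.py w9.npz .011 | grep -E "plate|carr"
```

```text
{'time': np.float64(9.1667), 'tool_pos': array([0.5126, 0.1834, 0.1423]), 'ee_rot': array([-1.5716,  0.0039,  0.0587]), 'width': np.float64(0.0497), 'wrist_force': array([ 0.1718,  0.3167, -0.4518])}
(((513.015380859375, 184.92135620117188), (23.77983856201172, 19.58679962158203), 3.7686312198638916), np.float64(0.0818221363248104), array([277.5087236 , 229.22956841]))
plate 739 u [143.7 157.1] v [-30.2  29.3] z 0.0519 [array([150.4,  -0.3]), array([14. , 59.8]), np.float64(0.5)]
carriage plate u [0.1504 0.1829]
```

View pics/w9.png

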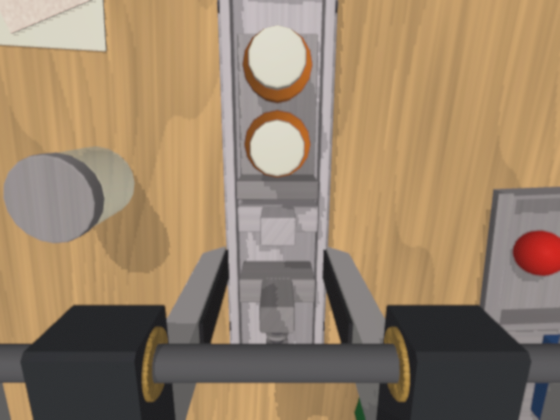

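Request:
step_arm(commands=[{"xyz": [0.0715,-0.334,0],"twist": [0,0,17.7]},{"xyz": [0.0715,-0.334,0],"twist": [0,0,17.7]},{"xyz": [0.0715,-0.334,0],"twist": [0,0,17.7]},{"xyz": [0.0715,-0.334,0],"twist": [0,0,17.7]},{"xyz": [0.0715,-0.334,0],"twist": [0,0,17.7]},{"xyz": [0.0715,-0.334,0],"twist": [0,0,17.7]},{"xyz": [0.0715,-0.334,0],"twist": [0,0,17.7]},{"xyz": [0.0715,-0.334,0],"twist": [0,0,17.7]},{"xyz": [0.0715,-0.334,0],"twist": [0,0,17.7]},{"xyz": [0.0715,-0.334,0],"twist": [0,0,17.7]},{"xyz": [0.0715,-0.334,0],"twist": [0,0,17.7]},{"xyz": [0.0715,-0.334,0],"twist": [0,0,17.7]}])

```text
time: 10.22
tool_pos: [0.585, -0.1489, 0.143]
ee_rot: [-1.569, 0.0, 0.369]
wrist_force: [0.3, 0.5, -0.3]
width: 0.0499
```

Request:
step_arm(commands=[{"xyz": [0,0,0],"twist": [0,0,0]},{"xyz": [0,0,0],"twist": [0,0,0]},{"xyz": [0,0,0],"twist": [0,0,0]},{"xyz": [0,0,0],"twist": [0,0,0]},{"xyz": [0,0,0],"twist": [0,0,0]},{"xyz": [0,0,0],"twist": [0,0,0]}])

```text
time: 10.72
tool_pos: [0.5851, -0.1499, 0.1435]
ee_rot: [-1.571, -0.0, 0.368]
wrist_force: [-0.9, -0.4, -0.0]
width: 0.0494
```

```bash
python3 snap.py w10; python3 -c "
from m import *
print(stem('w10.npz',guess=(.5855,-.1506)))"
```

```text
{'time': np.float64(10.7167), 'tool_pos': array([ 0.5851, -0.1499,  0.1435]), 'ee_rot': array([-1.5709e+00, -2.0000e-04,  3.6820e-01]), 'width': np.float64(0.0494), 'wrist_force': array([-0.9395, -0.4014, -0.0338])}
(((585.1912231445312, -150.14959716796875), (24.003591537475586, 19.626989364624023), 21.331989288330078), np.float64(0.0738078110841903), array([275.85686081, 227.75419546]))
```

View pics/w10.png

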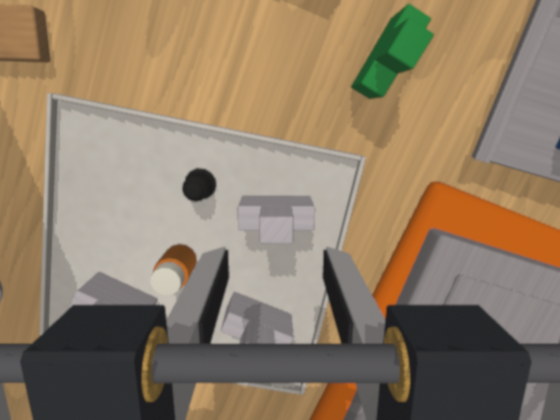

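Request:
step_arm(commands=[{"xyz": [0,0,-0.025],"twist": [0,0,0]},{"xyz": [0,0,-0.05],"twist": [0,0,0]},{"xyz": [0,0,-0.07],"twist": [0,0,0]},{"xyz": [0,0,-0.08],"twist": [0,0,0]},{"xyz": [0,0,-0.086],"twist": [0,0,0]},{"xyz": [0,0,-0.086],"twist": [0,0,0]},{"xyz": [0,0,-0.086],"twist": [0,0,0]}])

```text
time: 11.35
tool_pos: [0.5857, -0.1505, 0.0583]
ee_rot: [-1.572, -0.001, 0.368]
wrist_force: [-0.5, -0.4, 0.9]
width: 0.0496
```

Request:
step_arm(commands=[{"xyz": [0,0,0],"twist": [0,0,0]},{"xyz": [0,0,0],"twist": [0,0,0]},{"xyz": [0,0,0],"twist": [0,0,0]},{"xyz": [0,0,0],"twist": [0,0,0]},{"xyz": [0,0,0],"twist": [0,0,0]},{"xyz": [0,0,0],"twist": [0,0,0]}], fingers=230)

```text
time: 11.85
tool_pos: [0.5856, -0.1504, 0.0582]
ee_rot: [-1.572, -0.001, 0.368]
wrist_force: [0.7, -0.5, 1.6]
width: 0.0238
```

Request:
step_arm(commands=[{"xyz": [0,0,0.03],"twist": [0,0,0]},{"xyz": [0,0,0.07],"twist": [0,0,0]},{"xyz": [-0.01,0.03,0.1],"twist": [0,0,-5]},{"xyz": [-0.02,0.06,0.122],"twist": [0,0,-12]},{"xyz": [-0.03,0.1,0.122],"twist": [0,0,-17.7]},{"xyz": [-0.04,0.14,0.122],"twist": [0,0,-17.7]},{"xyz": [-0.05,0.18,0.122],"twist": [0,0,-17.7]},{"xyz": [-0.06,0.22,0.122],"twist": [0,0,-17.7]},{"xyz": [-0.065,0.255,0.122],"twist": [0,0,-17.7]},{"xyz": [-0.07,0.28,0.122],"twist": [0,0,-17.7]},{"xyz": [-0.0715,0.3,0.122],"twist": [0,0,-17.7]},{"xyz": [-0.0715,0.3115,0.122],"twist": [0,0,-17.7]}])

```text
time: 12.85
tool_pos: [0.5126, 0.1636, 0.1791]
ee_rot: [-1.57, 0.001, 0.062]
wrist_force: [0.5, 0.2, -0.6]
width: 0.0233
```

Request:
step_arm(commands=[{"xyz": [0,0,0],"twist": [0,0,0]},{"xyz": [0,0,-0.02],"twist": [0,0,0]},{"xyz": [0,0,-0.03],"twist": [0,0,0]},{"xyz": [0,0,-0.03],"twist": [0,0,0]},{"xyz": [0,0,-0.03],"twist": [0,0,0]},{"xyz": [0,0,-0.03],"twist": [0,0,0]},{"xyz": [0,0,-0.03],"twist": [0,0,0]}])

```text
time: 13.43
tool_pos: [0.5143, 0.1607, 0.1504]
ee_rot: [-1.571, -0.002, 0.058]
wrist_force: [0.3, -0.5, 0.1]
width: 0.0236
```

```bash
python3 snap.py w11; python3 held.py w11.npz .095
```

```text
{'time': np.float64(13.4333), 'tool_pos': array([0.5143, 0.1607, 0.1504]), 'ee_rot': array([-1.5707, -0.0016,  0.0578]), 'width': np.float64(0.0236), 'wrist_force': array([ 0.3397, -0.5491,  0.074 ])}
hist z (array([ 233,  263,  753,  161,  155,  217,  268,  299,  312,  431, 2110,
        237,  264]), array([0.125, 0.129, 0.133, 0.137, 0.141, 0.145, 0.149, 0.153, 0.157,
       0.161, 0.165, 0.169, 0.173, 0.177]))
stem 3342 u [120.1 140.8] v [-23.1  24. ] z 0.1663 [array([130.4,   0.5]), array([48.2, 21.4]), np.float64(89.9)]
plate 1093 u [125.9 140.2] v [-29.3  30.1] z 0.1355 [array([132.6,   0.4]), array([15.7, 59.9]), np.float64(0.3)]
wall 1 [28.5 40. ] 0.0016
wall -1 [-39.8 -28.9] -0.0022
carriage plate u [0.1505 0.1828]
```

View pics/w11.png

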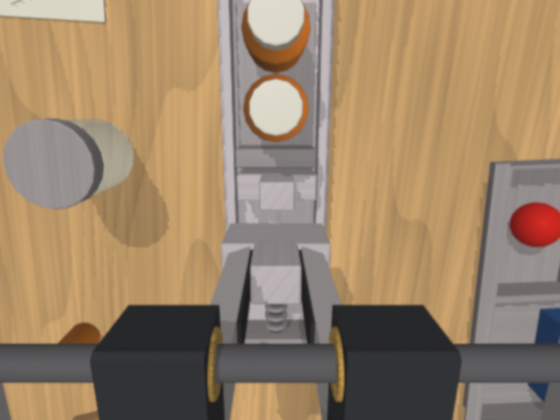

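Request:
step_arm(commands=[{"xyz": [0,0,-0.03],"twist": [0,0,0]},{"xyz": [0,0,-0.05],"twist": [0,0,0]},{"xyz": [0,0,-0.05],"twist": [0,0,0]},{"xyz": [0,0,-0.05],"twist": [0,0,0]},{"xyz": [0,0,-0.05],"twist": [0,0,0]},{"xyz": [0,0,-0.06],"twist": [0,0,0]},{"xyz": [0,0,-0.07],"twist": [0,0,0]},{"xyz": [0,0,-0.08],"twist": [0,0,0]},{"xyz": [0,0,-0.083],"twist": [0,0,0]},{"xyz": [0,0,-0.084],"twist": [0,0,0]},{"xyz": [0,0,-0.084],"twist": [0,0,0]},{"xyz": [0,0,-0.084],"twist": [0,0,0]}])

```text
time: 14.48
tool_pos: [0.5131, 0.1611, 0.066]
ee_rot: [-1.571, 0.001, 0.059]
wrist_force: [-4.7, -1.5, 4.9]
width: 0.0236
```

Request:
step_arm(commands=[{"xyz": [0,0,-0.001],"twist": [0,0,0]},{"xyz": [0,0,-0.001],"twist": [0,0,0]},{"xyz": [0,0,-0.001],"twist": [0,0,0]}])

```text
time: 14.73
tool_pos: [0.5131, 0.1611, 0.066]
ee_rot: [-1.571, 0.001, 0.059]
wrist_force: [-4.6, -0.5, 9.6]
width: 0.0235
```

Seated on the floor. I'll release, rise and look.

Request:
step_arm(commands=[{"xyz": [0,0,0.001],"twist": [0,0,0]},{"xyz": [0,0,0.001],"twist": [0,0,0]},{"xyz": [0,0,0.001],"twist": [0,0,0]},{"xyz": [0,0,0.02],"twist": [0,0,0]},{"xyz": [0,0,0.05],"twist": [0,0,0]},{"xyz": [0,0,0.09],"twist": [0,0,0]},{"xyz": [0,0,0.11],"twist": [0,0,0]},{"xyz": [0,0,0.11],"twist": [0,0,0]},{"xyz": [0,0,0.11],"twist": [0,0,0]},{"xyz": [0,0,0.11],"twist": [0,0,0]}], fingers=120)

```text
time: 15.57
tool_pos: [0.5129, 0.161, 0.1727]
ee_rot: [-1.571, 0.002, 0.059]
wrist_force: [0.9, 0.3, -0.4]
width: 0.05
```

```bash
python3 snap.py w12
python3 - <<'E'
from m import *
cr=np.deg2rad(3.386);ex=np.array([-np.sin(cr),np.cos(cr)]);ey=np.array([-np.cos(cr),-np.sin(cr)])
for g in [(.513,.1848),(.5138,.162)]:
    r=stem('w12.npz',lo=.074,hi=.089,guess=g,rad=.02); c=np.array(r[0][0])/1000; print(r, 'u',c@ex,'v',c@ey+.5227)
f,i,X,z,gray=spacers('w12.npz')
U=X[...,:2]@ex;V=X[...,:2]@ey+.52272
a=(z>.089)&(z<.1)&(abs(V)<.02)&(U<.12)&(U>.07); print('jaw top u',np.percentile(U[a],[.5,99.5]),'v',np.percentile(V[a],[.5,99.5]),np.median(z[a]))
for lo,hi in[(.016,.028),(-.028,-.016)]:
    a=(z>.046)&(z<.056)&(V>lo)&(V<hi)&(U<.2)&(U>.07);h=np.histogram(U[a],bins=np.arange(.08,.19,.002));print([(round(b*1000),n) for b,n in zip(h[1],h[0])])
E
```

```text
{'time': np.float64(15.5667), 'tool_pos': array([0.5129, 0.161 , 0.1727]), 'ee_rot': array([-1.5712,  0.0025,  0.0587]), 'width': np.float64(0.05), 'wrist_force': array([ 0.8627,  0.2853, -0.3747])}
(((513.4231567382812, 184.54135131835938), (23.692888259887695, 20.13080406188965), 2.965052604675293), np.float64(0.08184636788599887), array([278.81506091, 188.39424142])) u 0.15389516302252665 v -0.0007263338997931523
(((512.1931762695312, 161.0733184814453), (23.575410842895508, 20.22443389892578), 3.209763526916504), np.float64(0.081790511117018), array([275.64523536, 218.60964409])) u 0.1305407442462674 v 0.0018875790312536944
jaw top u [0.08506681 0.10478273] v [-0.011266    0.01200819] 0.09383253937458474
[(80, np.int64(0)), (82, np.int64(0)), (84, np.int64(14)), (86, np.int64(29)), (88, np.int64(27)), (90, np.int64(32)), (92, np.int64(31)), (94, np.int64(32)), (96, np.int64(33)), (98, np.int64(28)), (100, np.int64(32)), (102, np.int64(33)), (104, np.int64(36)), (106, np.int64(0)), (108, np.int64(0)), (110, np.int64(0)), (112, np.int64(0)), (114, np.int64(0)), (116, np.int64(0)), 
[... 1139 characters left out ...]
.int64(27)), (122, np.int64(34)), (124, np.int64(35)), (126, np.int64(31)), (128, np.int64(29)), (130, np.int64(38)), (132, np.int64(31)), (134, np.int64(34)), (136, np.int64(29)), (138, np.int64(39)), (140, np.int64(22)), (142, np.int64(0)), (144, np.int64(29)), (146, np.int64(37)), (148, np.int64(37)), (150, np.int64(32)), (152, np.int64(40)), (154, np.int64(35)), (156, np.int64(40)), (158, np.int64(33)), (160, np.int64(38)), (162, np.int64(51)), (164, np.int64(0)), (166, np.int64(0)), (168, np.int64(22)), (170, np.int64(38)), (172, np.int64(35)), (174, np.int64(41)), (176, np.int64(41)), (178, np.int64(35)), (180, np.int64(45)), (182, np.int64(15)), (184, np.int64(0)), (186, np.int64(0))]
```

View pics/w12.png

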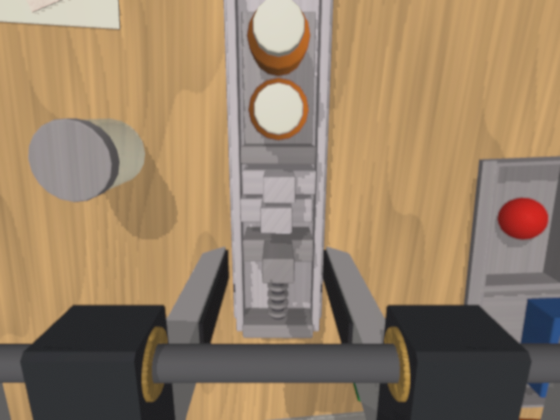

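Request:
step_arm(commands=[{"xyz": [0.005,-0.035,0],"twist": [0,0,0]},{"xyz": [0.005,-0.068,0],"twist": [0,0,0]},{"xyz": [0.005,-0.068,0],"twist": [0,0,0]},{"xyz": [0.005,-0.068,0],"twist": [0,0,0]},{"xyz": [0.005,-0.068,0],"twist": [0,0,0]},{"xyz": [0.005,-0.068,-0.03],"twist": [0,0,0]},{"xyz": [0.005,-0.068,-0.06],"twist": [0,0,0]},{"xyz": [0.005,-0.068,-0.08],"twist": [0,0,0]},{"xyz": [0.005,-0.068,-0.095],"twist": [0,0,0]},{"xyz": [0.005,-0.068,-0.105],"twist": [0,0,0]},{"xyz": [0.005,-0.068,-0.106],"twist": [0,0,0]},{"xyz": [0.005,-0.068,-0.106],"twist": [0,0,0]}], fingers=255)

```text
time: 16.62
tool_pos: [0.5182, 0.0939, 0.0679]
ee_rot: [-1.571, 0.001, 0.06]
wrist_force: [0.9, 0.4, -0.0]
width: 0.0003
```

```bash
python3 snap.py w13; python3 -c "
from bench import robot
import cv2
p,d=robot.snapshot('scene');cv2.imwrite('pics/s13.png',cv2.resize(p[200:380,310:550,::-1],None,fx=3,fy=3))"
```

```text
{'time': np.float64(16.6167), 'tool_pos': array([0.5182, 0.0939, 0.0679]), 'ee_rot': array([-1.5706e+00,  1.3000e-03,  5.9800e-02]), 'width': np.float64(0.0003), 'wrist_force': array([ 0.9472,  0.395 , -0.0125])}
```

View pics/w13.png

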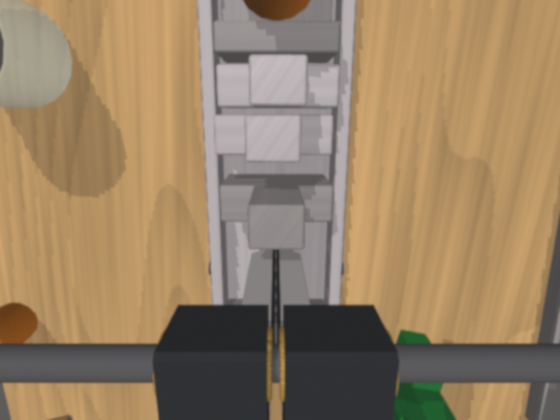

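View pics/s13.png

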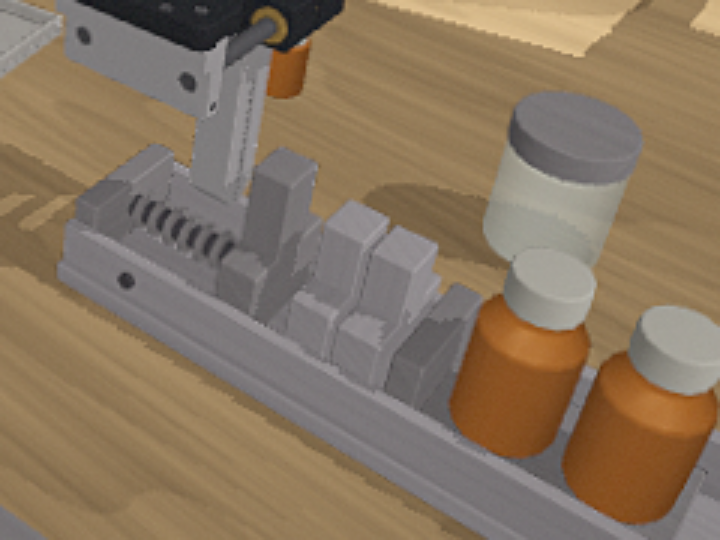

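Request:
step_arm(commands=[{"xyz": [0,0.003,0],"twist": [0,0,0]},{"xyz": [0,0.006,0],"twist": [0,0,0]},{"xyz": [0,0.008,0],"twist": [0,0,0]},{"xyz": [-0.001,0.01,0],"twist": [0,0,0]},{"xyz": [-0.001,0.012,0],"twist": [0,0,0]},{"xyz": [-0.001,0.014,0],"twist": [0,0,0]},{"xyz": [-0.001,0.016,0],"twist": [0,0,0]},{"xyz": [-0.001,0.016,0],"twist": [0,0,0]},{"xyz": [-0.001,0.016,0],"twist": [0,0,0]}])

```text
time: 17.47
tool_pos: [0.5176, 0.1089, 0.0686]
ee_rot: [-1.571, -0.0, 0.059]
wrist_force: [-1.1, -3.3, 2.4]
width: 0.0006
```

Request:
step_arm(commands=[{"xyz": [0,0.002,0],"twist": [0,0,0]},{"xyz": [0,0.004,0],"twist": [0,0,0]},{"xyz": [0,0.006,0],"twist": [0,0,0]},{"xyz": [0,0.006,0],"twist": [0,0,0]},{"xyz": [0,0.006,0],"twist": [0,0,0]}])

```text
time: 17.88
tool_pos: [0.5175, 0.1154, 0.0684]
ee_rot: [-1.571, 0.0, 0.059]
wrist_force: [-1.5, -3.7, 2.1]
width: 0.0006
```

Request:
step_arm(commands=[{"xyz": [0,0.002,0],"twist": [0,0,0]},{"xyz": [0,0.004,0],"twist": [0,0,0]},{"xyz": [-0.001,0.006,0],"twist": [0,0,0]},{"xyz": [-0.001,0.008,0],"twist": [0,0,0]},{"xyz": [-0.001,0.008,0],"twist": [0,0,0]},{"xyz": [-0.001,0.008,0],"twist": [0,0,0]}])

```text
time: 18.38
tool_pos: [0.5171, 0.1229, 0.0684]
ee_rot: [-1.572, -0.001, 0.059]
wrist_force: [0.7, -5.7, 1.6]
width: -0.0001
```

```bash
cat > gap.py <<'E'
from m import *
import sys
cr=np.deg2rad(3.386);ex=np.array([-np.sin(cr),np.cos(cr)]);ey=np.array([-np.cos(cr),-np.sin(cr)])
f,i,X,z,gray=spacers(sys.argv[1])
U=X[...,:2]@ex;V=X[...,:2]@ey+.52272
for lo,hi in[(.016,.028),(-.028,-.016)]:
    a=(z>.046)&(z<.056)&(V>lo)&(V<hi)&(U<.19)&(U>.08);s=np.sort(U[a]);g=np.where(np.diff(s)>.0012)[0];print('plate edges',s[0].round(4),[(s[k].round(4),s[k+1].round(4)) for k in g],s[-1].round(4))
E
python3 snap.py w14; python3 gap.py w14.npz;python3 gap.py w13.npz
```

```text
{'time': np.float64(18.3833), 'tool_pos': array([0.5171, 0.1229, 0.0684]), 'ee_rot': array([-1.5716e+00, -1.2000e-03,  5.8700e-02]), 'width': np.float64(-0.0001), 'wrist_force': array([ 0.7323, -5.6607,  1.5548])}
plate edges 0.1028 [(np.float64(0.1426), np.float64(0.144)), (np.float64(0.1637), np.float64(0.169))] 0.1824
plate edges 0.1028 [(np.float64(0.1425), np.float64(0.144)), (np.float64(0.1637), np.float64(0.169))] 0.1823
plate edges 0.0848 [(np.float64(0.1046), np.float64(0.1201)), (np.float64(0.14), np.float64(0.1438)), (np.float64(0.1634), np.float64(0.1681))] 0.1822
plate edges 0.0849 [(np.float64(0.1046), np.float64(0.1201)), (np.float64(0.1401), np.float64(0.1439)), (np.float64(0.1635), np.float64(0.1681))] 0.1824
```

View pics/w14.png

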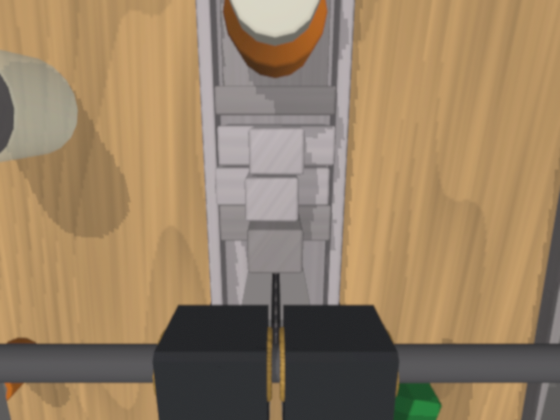

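Request:
step_arm(commands=[{"xyz": [0,0.001,0],"twist": [0,0,0]},{"xyz": [0,0.002,0],"twist": [0,0,0]},{"xyz": [0,0.003,0],"twist": [0,0,0]},{"xyz": [0,0.003,0],"twist": [0,0,0]},{"xyz": [0,0.003,0],"twist": [0,0,0]}])

```text
time: 18.85
tool_pos: [0.517, 0.1248, 0.0684]
ee_rot: [-1.574, -0.001, 0.058]
wrist_force: [-0.1, -7.9, 1.9]
width: 0.0005
```

Request:
step_arm(commands=[{"xyz": [0,0.001,0],"twist": [0,0,0]},{"xyz": [0,0.001,0],"twist": [0,0,0]},{"xyz": [0,0.001,0],"twist": [0,0,0]}])

```text
time: 19.1
tool_pos: [0.5169, 0.1256, 0.0684]
ee_rot: [-1.574, -0.0, 0.058]
wrist_force: [-0.4, -8.2, 2.1]
width: 0.0004
```

Request:
step_arm(commands=[{"xyz": [0,0.001,0],"twist": [0,0,0]},{"xyz": [0,0.001,0],"twist": [0,0,0]},{"xyz": [0,0.001,0],"twist": [0,0,0]}])

```text
time: 19.35
tool_pos: [0.5169, 0.1265, 0.0684]
ee_rot: [-1.574, -0.0, 0.058]
wrist_force: [0.3, -7.6, 2.0]
width: 0.0004
```

Request:
step_arm(commands=[{"xyz": [0,0.001,0],"twist": [0,0,0]},{"xyz": [0,0.001,0],"twist": [0,0,0]},{"xyz": [0,0.001,0],"twist": [0,0,0]}])

```text
time: 19.6
tool_pos: [0.5168, 0.1274, 0.0684]
ee_rot: [-1.574, -0.0, 0.058]
wrist_force: [-0.3, -9.0, 2.3]
width: 0.0002
```

Request:
step_arm(commands=[{"xyz": [0,0.001,0],"twist": [0,0,0]},{"xyz": [0,0.001,0],"twist": [0,0,0]},{"xyz": [0,0.001,0],"twist": [0,0,0]}])

```text
time: 19.85
tool_pos: [0.5167, 0.1283, 0.0684]
ee_rot: [-1.574, 0.0, 0.058]
wrist_force: [-1.1, -8.4, 3.1]
width: 0.0003
```

Request:
step_arm(commands=[{"xyz": [0,0.001,0],"twist": [0,0,0]},{"xyz": [0,0.001,0],"twist": [0,0,0]},{"xyz": [0,0.001,0],"twist": [0,0,0]}])

```text
time: 20.1
tool_pos: [0.5167, 0.1292, 0.0684]
ee_rot: [-1.575, 0.0, 0.058]
wrist_force: [-1.0, -9.4, 2.2]
width: 0.0006
```

```bash
python3 snap.py w15; python3 gap.py w15.npz
```

```text
{'time': np.float64(20.1), 'tool_pos': array([0.5167, 0.1292, 0.0684]), 'ee_rot': array([-1.5746e+00,  2.0000e-04,  5.8200e-02]), 'width': np.float64(0.0006), 'wrist_force': array([-1.0286, -9.4437,  2.2398])}
plate edges 0.1091 [] 0.1826
plate edges 0.1091 [] 0.1826
```

Request:
step_arm(commands=[{"xyz": [0,0.001,0],"twist": [0,0,0]},{"xyz": [0,0.001,0],"twist": [0,0,0]},{"xyz": [0,0.001,0],"twist": [0,0,0]}])

```text
time: 20.4
tool_pos: [0.5167, 0.1293, 0.0684]
ee_rot: [-1.577, 0.0, 0.058]
wrist_force: [-0.6, -11.3, 3.6]
width: 0.0004
```

Request:
step_arm(commands=[{"xyz": [0,0.001,0],"twist": [0,0,0]},{"xyz": [0,0.001,0],"twist": [0,0,0]},{"xyz": [0,0.001,0],"twist": [0,0,0]}])

```text
time: 20.65
tool_pos: [0.5167, 0.1293, 0.0684]
ee_rot: [-1.579, 0.001, 0.058]
wrist_force: [-1.4, -13.4, 2.7]
width: 0.0004
```

Request:
step_arm(commands=[{"xyz": [0,0.001,0],"twist": [0,0,0]},{"xyz": [0,0.002,0],"twist": [0,0,0]},{"xyz": [0,0.003,0],"twist": [0,0,0]},{"xyz": [0,0.003,0],"twist": [0,0,0]},{"xyz": [0,0.003,0],"twist": [0,0,0]}])

```text
time: 21.07
tool_pos: [0.5167, 0.1292, 0.0685]
ee_rot: [-1.585, 0.002, 0.057]
wrist_force: [-2.3, -21.0, 4.1]
width: 0.0006
```

Request:
step_arm(commands=[{"xyz": [0,0.001,0],"twist": [0,0,0]},{"xyz": [0,0.002,0],"twist": [0,0,0]},{"xyz": [0,0.002,0],"twist": [0,0,0]},{"xyz": [0,0.002,0],"twist": [0,0,0]},{"xyz": [0,0.002,0],"twist": [0,0,0]},{"xyz": [0,0.002,0],"twist": [0,0,0]}])

```text
time: 21.57
tool_pos: [0.5167, 0.1292, 0.0685]
ee_rot: [-1.588, 0.002, 0.056]
wrist_force: [-2.3, -25.2, 5.8]
width: 0.0004
```

```bash
python3 snap.py w16; python3 gap.py w16.npz
python3 - <<'E'
from m import *
cr=np.deg2rad(3.386);ex=np.array([-np.sin(cr),np.cos(cr)]);ey=np.array([-np.cos(cr),-np.sin(cr)])
f,i,X,z,gray=spacers('w16.npz')
U=X[...,:2]@ex;V=X[...,:2]@ey+.52272
a=(z>.074)&(z<.089)&gray&(U>.12)&(U<.176)&(abs(V)<.025)
for lo,hi in[(.13,.148),(.15,.168)]:
    b=a&(U>lo)&(U<hi);print(b.sum(),np.percentile(U[b],[1,99]),np.percentile(V[b],[1,99]),np.median(z[b]))
p,d=robot.snapshot('scene');cv2.imwrite('pics/s16.png',p[:,:,::-1])
print(robot.get_obs()['wrist_force'])
E
```

```text
{'time': np.float64(21.5667), 'tool_pos': array([0.5167, 0.1292, 0.0685]), 'ee_rot': array([-1.5883,  0.002 ,  0.0563]), 'width': np.float64(0.0004), 'wrist_force': array([ -2.2703, -25.2215,   5.8228])}
plate edges 0.1089 [] 0.1828
plate edges 0.1088 [] 0.1827
2127 [0.13021507 0.14787546] [-0.01010475  0.0133657 ] 0.08195402851715891
2349 [0.15014366 0.16795921] [-0.01204814  0.01128378] 0.0819298685968117
[ -2.03827654 -25.61611228   5.7205573 ]
```

View pics/w16.png

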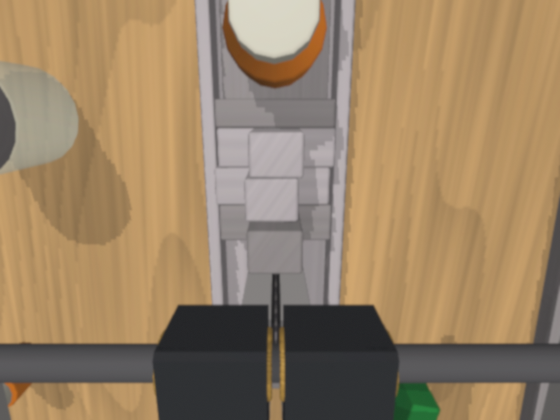

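View pics/s16.png

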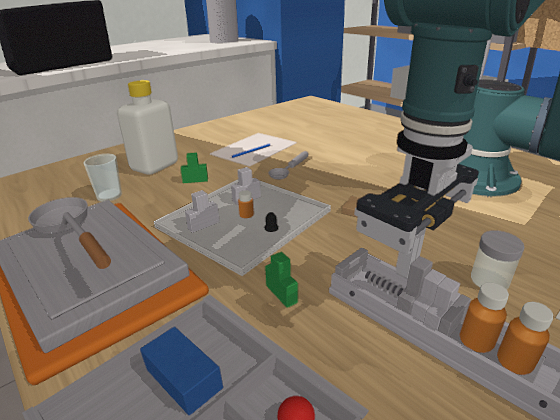

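```bash
python3 -c "
from bench import robot
print(robot.close_job()); o=robot.get_obs(); print(o['time'],o['wrist_force'],o['tool_pos'])"
```

```text
the job is handed in; nothing more can be done
None
the job is handed in; nothing more can be done
```

I stood two spacers side by side in the gap and pushed the jaw from behind its stem with closed fingers until it clamped them against the carriage. I handed the job in at about 21.6 s, still holding that push. It reports no verdict, and the robot could not be read after hand-in.

- **Gap:** it measured about 62.5 mm, so two spacers left about 22 mm for the jaw to travel, within its 30 mm. A third would have had only about 2.5 mm to spare.
- **Clamp:** the tool stalled and the push rose to 25 N, steady before hand-in. After roughly 5–6 N of spring and a few newtons of friction, that leaves about 16–18 N on the stack, my estimate. The carriage slides at about 45 N.
- **Carriage:** its back edge read 182.7 mm along the cradle, against 182.3 mm before the push. That is within camera error.
- **Spacers in the gap:** both look upright and square, within about 2 mm of the centre line, with no visible gaps between jaw, spacers and carriage.
- **Tray:** the two spare spacers, the small bottle and the teat are still standing on it. I did not touch the green look-alikes.
- **Disagreement:** camera heights were off by up to about 2 mm from the stated dimensions, so I seated both spacers by feeling for floor contact.

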